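# Unbar the staining tray and hold its lid half open

## Robot

A 6-joint arm with a two-finger parallel gripper is mounted at the origin on a cart in front of the work surface, level with it; the furniture and walls round the work are solid. World frame = base frame: x ahead of the robot, y to its left, z up, the work surface at z = 0. Lengths are in mm, angles in rad, forces in N, time in s.
With the tool pointing down it reaches from about 275 to 825 mm from the base axis. Payload 5.2 kg.
Tool frame: the origin (TCP) lies at the very end of the fingers, on their centre line; the grasp point (between the pads) lies 19 mm behind it; z points along the fingers, y is the line along which they close (so a half turn about z gives the same grasp; the last joint's range is limited). The gripper opens to 93 mm and grips with 3 to 60 N. Pads are 15 mm wide; open, the fingers measure 128 mm over their backs; the gripper's body (75 mm by 188 mm) begins 65 mm behind the grasp point.
Start: joints at [0.946, 0.259, 1.535, -0, 1.348, -0.203], TCP at [225.151, 501.809, 218.653] pointing down, gripper open.
Joint ranges: [-3.14, 3.14], [-0.91, 2.08], [0.19, 2.58], [-1.22, 4.36], [0.22, 2.71], [-3.12, 3.12]. Speed limits (rad/s): [2.57, 2.57, 3.14, 3.14, 3.14, 3.14].

## Interface

Orientations are given as [roll, pitch, yaw] about the fixed x, y, z axes, in that order (R = Rz(yaw) Ry(pitch) Rx(roll)).
In Python, from bench import robot gives the robot as it stands. The module is installed in compiled form; this text tells all that it offers. Calls block until the motion is done:
- robot.move_ptp(position, orientation): joint-space move of the TCP to a pose.
- robot.move_linear(position, ori=None, speed=150, f_stop=None): straight line of the TCP; ori=None keeps the orientation; speed is the mean speed in mm/s. With f_stop (N) it stops when the force on the tool has changed by that much, and returns True; else False.
- robot.move_j(angles): joint-space move.
- robot.move_gripper(opening): opening from 0.0 (shut) to 1.0 (fully open); the grip force is fixed at half the most; returns when the fingers have stopped.
- robot.sleep(seconds).
- robot.inverse_kinematics(position, orientation): joint angles nearest the present ones, or None.
- robot.get_image(name): name is "scene" or "top" or "wrist"; returns a dict with "img" (384x512x3 uint8, blue, green, red), "fovy" (degrees; the focal length in pixels is half the picture's height over the tangent of half this angle, whatever the lens; pixels are square), "cx", "cy" (the principal point, pixels), "eye" and "orientation" of the camera in the world. Camera axes: x right, y down, z forward; pixel columns grow to the right and rows downward; lengths in mm; the calibration is good to about 2 mm. A picture is of the moment at which its call begins. There is no depth.
A pose or a line that the arm cannot do raises robot.MotionError and nothing moves.
- robot.hand_in(): hands the job in; it is judged then, once.
Readings, each from a call of its own:
- robot.current_t(): time.
- robot.current_qpos(): joint angles.
- robot.current_joint_vel(): joint speeds.
- robot.current_joint_efforts(): joint torques, N m.
- robot.current_tcp_pos(): TCP position.
- robot.current_eef_rot(): TCP orientation.
- robot.current_contact_force(): force on the tool from outside, world axes, zero at the start.
- robot.current_ft_torque(): the same for the moment, N m.
- robot.current_gripper_width(): opening from 0.0 (shut) to 1.0 (fully open).
- robot.current_finger_force(): force on a finger pad.
Only numpy, scipy, OpenCV 4.12 (cv2) and the standard library are available. Lean on these libraries where they do the work, as an engineer would, in place of code of your own. Each camera call takes 0.05 s, during which the arm holds its last target. There are 200 camera calls.

## Task

Draw the locking bar sideways out of the two loops on the front of the white staining tray and put it down on the worktop. Then raise the tray's lid until it is half open, at 45 degrees, so the slides inside can be checked, and keep it there: the lid falls shut by itself, so the program finishes while the gripper is still holding it steady. Leave the other things on the worktop where they are.

Things in the scene. Friction and masses are not known exactly. Their poses are not given: they have to be found in the camera images.
- tray: White staining tray, 150 (x) x 170 (y) x 45 mm high, with a hinged grey lid; fixed to the worktop. Origin: centre of its underside; x points from its front (robot side) to the hinge at the back, y to its left, z up. A loose steel locking bar lies in two loops on its front and across the lid's 40 mm wide tongue, holding the lid shut.
- loop_left (a point): Middle of the left loop's opening (tray x -96, y +42, z 58 mm); the right loop is the same at y -42. Fixed aluminium loops, 10 mm long in y, outside 26 mm in x, top 71 mm above the worktop. The bar has about 2 mm play each side, 3 mm above. It slides out along tray +y: 120 mm of travel brings its far end out of this loop; no stop or latch in the way.
- bar_handle (a point): Grip centre of the locking bar: middle of an upright plate near its left end, left of the left loop; 12 mm thick (bar x), 26 mm wide (bar y), rising 42 mm above the bar. Plate top 18 mm above the point, bar's underside 34 mm below. Bar 12 (x) x 176 (y) x 10 mm, 0.06 to 0.13 kg, from 13 mm left (+y) to 163 mm right of the point; parallel to the tray at first. Set down flat it stands.
- bar_tip (a point): Far (right, -y) end of the locking bar, on its centre line, 5 mm above its underside. The strip of worktop along the front edge, between the tray and the wooden slide box on the left, is free for laying the bar down (parallel to the edge, about 0.47 m ahead of the robot base; the edge is about 0.43 m ahead).
- lid (a joint): Opening angle of the lid, rad: 0 shut, grows as the front edge rises, stop at 1.9. The hinge is free and the lid weighs 0.2 to 0.35 kg, so it falls shut when let go at 45 degrees.
- lid_hinge (a point): Middle of the lid's hinge line, which runs along tray y, at tray x +79, z 46 mm. The point stays; its axes turn with the lid.
- lid_handle (a point): Middle of the lid's handle: round rod 14 mm thick, 112 mm long along tray y, on posts at y -48 and +48 mm (free between). Lid shut: 134 mm in front of the hinge line, 51 mm above it, 45 mm above the lid's top face. It moves on a circle of 143 mm radius about the hinge line. The lid plate reaches 159 mm from the hinge, its tongue 185 mm.
- petri_dish_mid (a point): Bystander: round shallow petri dish, 62 mm across, 15 mm high. The point is at its middle, half-way up.
- coverslip_box_2_mid (a point): Bystander: small white box of cover glasses, 34x64x18 mm. The point is at its middle, half-way up.
- slide_block_c_mid (a point): Bystander: grooved wooden slide block, 42x110x26 mm. The point is at its middle, half-way up.
- slide_box_mid (a point): Bystander: flat wooden specimen-slide box with its lid shut, 101x165x47 mm (not the box of this job). The point is at its middle, half-way up.
- dropper_1_mid (a point): Bystander: brown dropper bottle, 35 mm across, 104 mm high. The point is at its middle, half-way up.
- tape_roll_mid (a point): Bystander: roll of tape lying flat, 60 mm across, 19 mm high. The point is at its middle, half-way up.
- mug_mid (a point): Bystander: mug with a handle, 92x127x95 mm. The point is at its middle, half-way up.

How it is judged (in metres and radians):
On the way:
1. the locking bar is out of the loops, lies on the worktop and is let go, the lid still shut (height (world z) of bar_handle between 0 and 0.045 m and height (world z) of bar_tip between 0 and 0.025 m and contact force between bar and the fingers below 0.05 N and linear speed of bar below 0.03 m/s and value of joint lid below 0.15 rad), for 0.2 s.
At the end, for the whole second after the job is handed in: The lid stands at 45 degrees, give or take 6, still (under 0.05 rad/s), carried by the gripper's fingers (contact over 0.3 N) and not propped by the bar; the bar lies on the worktop (its handle point below 45 mm, its far end below 25 mm), at rest and not touched by the fingers (value of joint lid between 0.68 and 0.89 rad and velocity of joint lid between -0.05 and 0.05 rad/s and contact force between lid and the fingers above 0.3 N and contact force between lid and bar below 0.05 N and height (world z) of bar_handle between 0 and 0.045 m and height (world z) of bar_tip between 0 and 0.025 m and contact force between bar and the fingers below 0.05 N and linear speed of bar below 0.03 m/s); the arm keeps its last pose, push and grip.
It fails at once if one of the bystanders is moved more than 30 mm (distance of any of petri_dish_mid, coverslip_box_2_mid, slide_block_c_mid, slide_box_mid, dropper_1_mid, tape_roll_mid, mug_mid from where it was at the start of the episode above 0.03 m).
It also fails if it takes over 56 s, if anything falls off the work surface, if the arm or the gripper's body presses on something with over 40 N, if the wrist force passes 120 N, or if a joint passes its speed limit or range.

## Working session

There is one attempt and no reset: what is moved stays moved. The work goes in short steps, each a Python script; the robot and the scene stay as the last script left them, time stands still between calls to the robot, and variables do not carry over. Pictures are saved under pics/ and viewed, at most 10 in all, crops included, and the job is handed in when it is done.

```bash
mkdir -p pics; cat > h.py <<'E'
import numpy as np, cv2
from scipy.spatial.transform import Rotation as R
from bench import robot
def cam(name,save=None):
    d=robot.get_image(name)
    if save: cv2.imwrite('pics/'+save,d['img'])
    return d
def rot(d):
    o=np.array(d['orientation'],float)
    return o if o.shape==(3,3) else R.from_euler('xyz',o).as_matrix()
def f(d): return d['img'].shape[0]/2/np.tan(np.radians(d['fovy'])/2)
def ray(d,u,v):
    r=rot(d)@np.array([(u-d['cx'])/f(d),(v-d['cy'])/f(d),1]); return np.array(d['eye'],float),r/np.linalg.norm(r)
def onz(d,u,v,z):
    e,r=ray(d,u,v); return e+r*(z-e[2])/r[2]
def tri(*obs):
    A=np.zeros((3,3));b=np.zeros(3)
    for d,u,v in obs:
        e,r=ray(d,u,v);P=np.eye(3)-np.outer(r,r);A+=P;b+=P@e
    return np.linalg.solve(A,b)
def proj(d,p):
    c=rot(d).T@(np.array(p,float)-d['eye']); return c[:2]/c[2]*f(d)+[d['cx'],d['cy']]
E
python3 - <<'E'
from h import *
import pickle
D={n:cam(n,n+'0.png') for n in ('top','scene')}
pickle.dump(D,open('d0.pkl','wb'))
for n,d in D.items(): print(n,d['eye'],d['orientation'],d['fovy'],d['cx'],d['cy'])
print(robot.current_t(),robot.current_eef_rot(),robot.current_gripper_width())
E
```

```text
top [ 340.49492817  -72.36638233 1741.87347282] [-3.00495060e+00 -2.00199122e-03 -1.58406553e+00] 54.87141804196886 259.5930706077394 189.58149947352288
scene [ 107.4601213  -738.18591867 1075.37469831] [-2.45063901e+00 -2.36889447e-03 -5.92416961e-01] 54.30015903144654 260.0445907769635 186.62749526608442
0.1 [-3.14002118e+00 -3.17285504e-04  2.71985793e+00] 1.0018120229981768
```

View pics/top0.png

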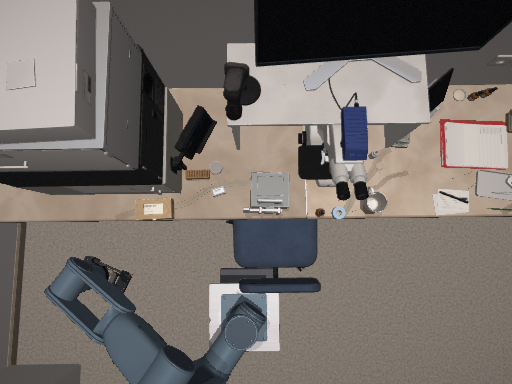

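View pics/scene0.png

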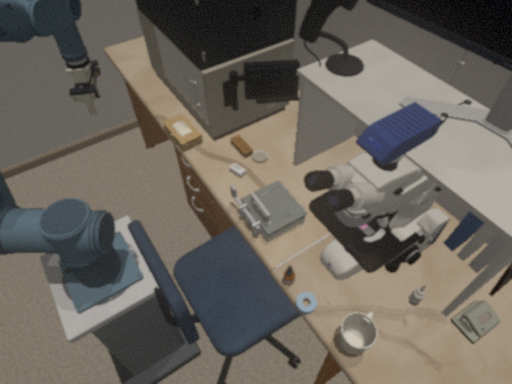

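The top view shows the tray at about (270,190), with the bar and its loops along its front edge at about (265,211). The slide box is at (154,208), and a chair stands in front of the tray. The scene view shows the tray at (270,210) and the bar handle near (235,190). I'll zoom in next.

```bash
python3 - <<'E'
from h import *
import pickle
D=pickle.load(open('d0.pkl','rb'))
a=cv2.resize(D['top']['img'][160:230,205:305],None,fx=8,fy=8,interpolation=cv2.INTER_CUBIC)
b=cv2.resize(D['scene']['img'][175:245,215:315],None,fx=8,fy=8,interpolation=cv2.INTER_CUBIC)
cv2.imwrite('pics/z0.png',a[:560]);cv2.imwrite('pics/z1.png',b)
E
```

```text
(no output)
```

View pics/z0.png

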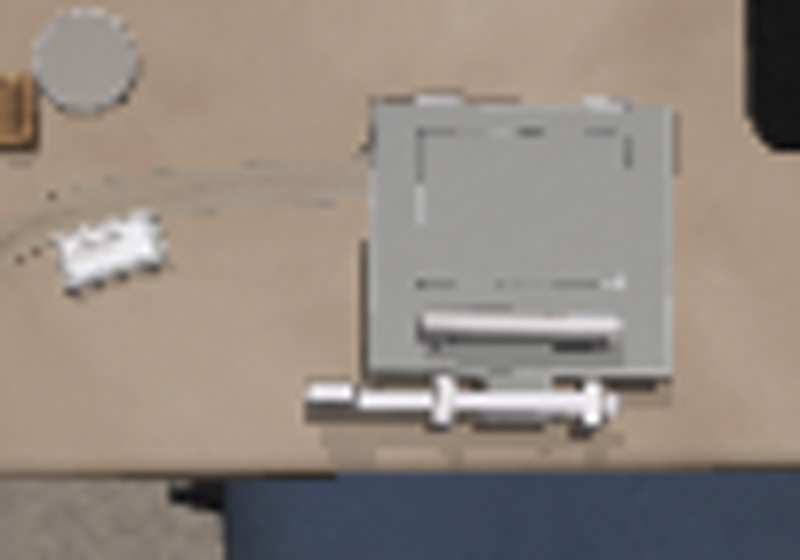

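View pics/z1.png

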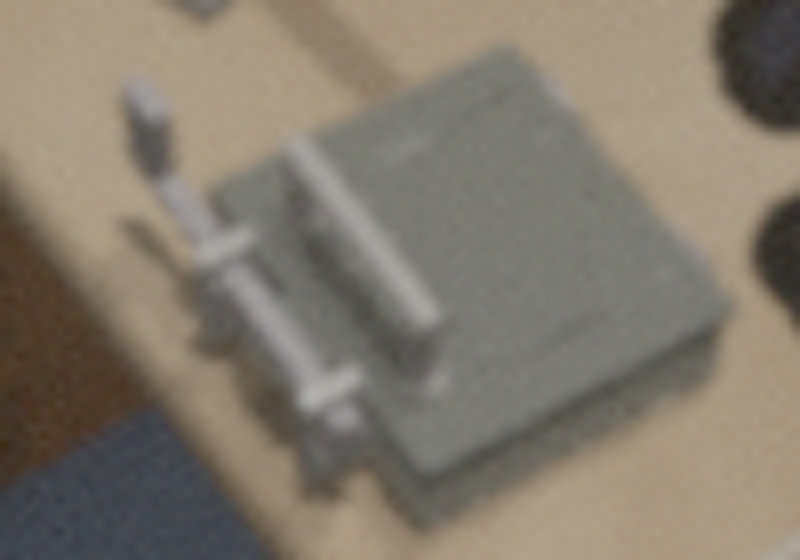

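The zooms show, in top crop pixels, the plate top at (330,394), the loops at (443,401) and (594,403), and the lid rod from (425,322) to (620,324). In the scene crop the plate top is at (148,97) and the loops at (228,245) and (330,387). The rod there runs from (300,148) to (432,308).

```bash
python3 - <<'E'
from h import *
import pickle
D=pickle.load(open('d0.pkl','rb'))
t,s=D['top'],D['scene']
T=lambda x,y:(205+(x+.5)/8-.5,160+(y+.5)/8-.5)
S=lambda x,y:(215+(x+.5)/8-.5,175+(y+.5)/8-.5)
for n,a,b,z in [('plate',(330,392),(148,97),103.5),('loopL',(443,401),(228,245),71),('loopR',(594,403),(330,387),71),('rodL',(420,322),(300,145),104),('rodR',(622,324),(432,310),104),
 ('lidFL',(370,375),None,52),('lidFR',(668,380),None,52),('lidBL',(370,102),None,52),('lidBR',(672,105),None,52),('cover',(112,250),None,18),('petri',(85,60),None,15),('edgeL',(100,475),None,0),('edgeR',(700,468),None,0)]:
    print(n,onz(t,*T(*a),z).round(1), onz(s,*S(*b),z).round(1) if b else '', tri((t,*T(*a)),(s,*S(*b))).round(1) if b else '')
print('slidebox right-bottom', onz(t,173,218,47).round(), onz(t,137,198,47).round(),'chair',[onz(t,318,222,z).round() for z in (0,100)])
E
```

```text
plate [481.4 -16.3 103.5] [482.5 -22.4 103.5] [483.6 -16.7  96.6]
loopL [478.3 -79.1  71. ] [481.1 -85.7  71. ] [481.3 -80.2  63.9]
loopR [ 476.  -164.5   71. ] [ 477.1 -168.9   71. ] [ 477.7 -165.4   65.8]
rodL [519.8 -66.8 104. ] [521.3 -80.  104. ] [524.7 -68.2  88.4]
rodR [ 517.2 -179.2  104. ] [ 518.9 -179.5  104. ] [ 517.9 -179.5  104.6]
lidFL [495.3 -37.6  52. ]  
lidFR [ 490.2 -208.2   52. ]  
lidBL [654.2 -39.2  52. ]  
lidBR [ 650.2 -214.3   52. ]  
cover [574.1 114.   18. ]  
petri [688.6 130.6  15. ]  
edgeL [443.2 122.8   0. ]  
edgeR [ 442.7 -230.     0. ]  
slidebox right-bottom [447. 319.  47.] [542. 487.  47.] chair [array([ 423., -351.,    0.]), array([ 418., -335.,  100.])]
```

```bash
cat >> h.py <<'E'
PSI=-0.026; O=np.array([573.2,-124.3,0])
TR=R.from_euler('z',PSI).as_matrix()
def tw(x,y,z): return O+TR@np.array([x,y,z])
E
python3 - <<'E'
from h import *
for y in (np.pi/2,-np.pi/2): print(y,robot.inverse_kinematics([481,-17,190],[np.pi,0,y+PSI]))
q=robot.current_qpos()
yaw=min((np.pi/2+PSI,-np.pi/2+PSI),key=lambda y:abs(robot.inverse_kinematics([481,-17,190],[np.pi,0,y])[5]-0))
print(yaw)
robot.move_ptp([481,-17,190],[np.pi,0,yaw])
d=cam('wrist','w0.png'); print(d['eye'],d['orientation'],d['fovy'],d['cx'],d['cy'],robot.current_tcp_pos(),robot.current_t())
import pickle; pickle.dump(d,open('w0.pkl','wb'))
for p in ([481,-17,103.5],tw(-96,42,71),tw(-55,0,104)): print(proj(d,p))
E
```

```text
1.5707963267948966 [-0.26762149  0.15743523  1.73729917  0.          1.24685826 -0.24162149]
-1.5707963267948966 [-2.67621490e-01  1.57435226e-01  1.73729917e+00 -4.44089210e-16
  1.24685826e+00  2.89997116e+00]
1.5447963267948965
[482.24758145  58.69405171 356.36265635] [ 2.86921246e+00 -9.13718951e-05 -2.44582876e-02] 64.48374833711311 253.3866394147671 194.49223762561508 [481.05142167 -16.17494377 190.06396909] 2.2333
[254.05660846 200.12644529]
[252.839796   249.77851869]
[295.52800183 305.20439792]
```

View pics/w0.png

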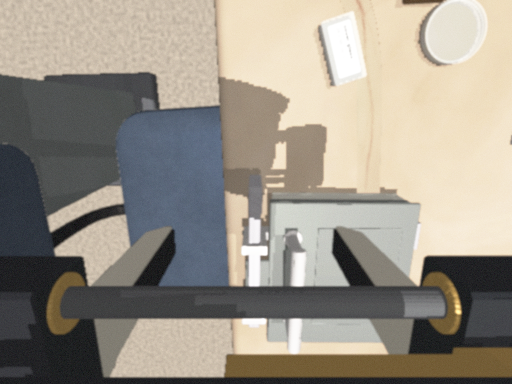

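The wrist view shows the left loop at (255,249), within 2 px of the prediction. The bar plate is around (256,190). I'll zoom in on the plate.

```bash
python3 - <<'E'
import cv2
a=cv2.imread('pics/w0.png')[165:265,210:320]
cv2.imwrite('pics/w0z.png',cv2.resize(a,None,fx=6,fy=6,interpolation=cv2.INTER_CUBIC)[:600])
E
```

```text
(no output)
```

View pics/w0z.png

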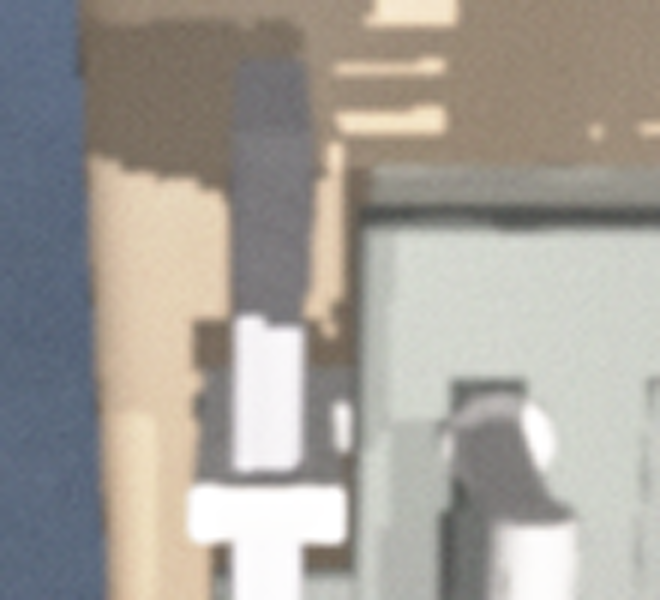

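In the zoom, the plate's top +y edge is at crop (272,130), so pixel (255.2,186.6). The loop top centre is at crop (268,515), so pixel (254.6,250.8).

```bash
python3 - <<'E'
from h import *
import pickle
d=pickle.load(open('w0.pkl','rb'))
for n,u,v,z in [('plate +y edge',255.2,186.6,103.5),('loopL',254.6,250.8,71),('bar @loop',254.4,242,62),('rod end left top',299.5,251.6,104)]: print(n,onz(d,u,v,z).round(1))
# grip
x,y=482.5,-18
robot.move_linear([x,y,110],speed=120)
print(robot.move_linear([x,y,66.5],speed=60,f_stop=8))
robot.move_gripper(0.0)
print(robot.current_tcp_pos(),robot.current_gripper_width()*93,robot.current_finger_force(),robot.current_contact_force(),robot.current_t())
E
```

```text
plate +y edge [482.3  -4.9 103.5]
loopL [480.1 -81.   71. ]
bar @loop [480.1 -75.3  62. ]
rod end left top [521.1 -66.6 104. ]
False
[482.53217973 -18.01650416  66.49090992] 11.73135360125298 29.99376744031906 [-0.30233295  0.11239926 -0.00263096] 5.15
```

```bash
python3 - <<'E'
from h import *
p=np.array(robot.current_tcp_pos()); ya=TR[:,1]
robot.move_linear(p+[0,0,1.2],speed=20)
s=robot.move_linear(p+[0,0,1.2]+ya*135,speed=60,f_stop=15); print(s,robot.current_tcp_pos(),robot.current_contact_force())
if not s:
    q=p+ya*190; q[0]=473
    robot.move_linear([q[0],q[1],p[2]+1.2],ori=[np.pi,0,np.pi/2],speed=100)
    print(robot.move_linear([q[0],q[1],p[2]-48],speed=80,f_stop=10))
    print(robot.move_linear([q[0],q[1],p[2]-56],speed=15,f_stop=4),robot.current_tcp_pos(),robot.current_contact_force())
d=cam('wrist','w1.png');print(robot.current_gripper_width()*93,robot.current_t())
E
```

```text
False [486.09235585 116.72655379  67.70210287] [-0.10377886  0.71092922 -0.94031276]
False
True [473.37117399 172.01944689  13.45980442] [-1.08914667 -0.56138061  4.01732394]
12.179755323806827 9.75
```

View pics/w1.png

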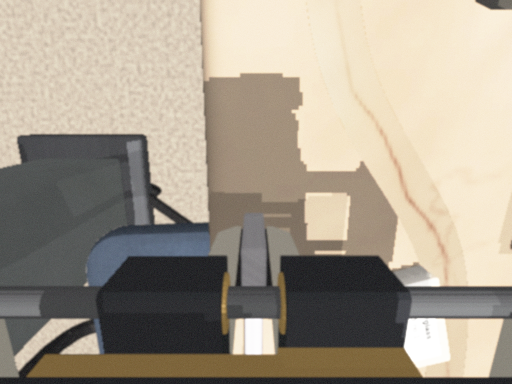

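The bar is flat on the worktop at the front edge, still held, and the coverslip box at (430,330) is clear of it. Next I release the bar, back off and line up with the lid rod.

```bash
python3 - <<'E'
from h import *
robot.move_gripper(0.4)
robot.sleep(0.4)
p=np.array(robot.current_tcp_pos())
robot.move_linear(p+[0,0,60],speed=120)
robot.move_linear(p+[0,0,185],speed=200)
t=tw(-55,0,200)+[1.5,0,0]
robot.move_ptp(t,[np.pi,0,np.pi/2+PSI])
import pickle
d=cam('wrist','w2.png');pickle.dump(d,open('w2.pkl','wb'));e=cam('scene')
print(robot.current_t(),robot.current_tcp_pos(),robot.current_gripper_width()*93)
for pt in (tw(-55,56,104),tw(-55,-56,104)): print(proj(d,pt))
a=cv2.resize(e['img'][145:245,190:310],None,fx=4,fy=4,interpolation=cv2.INTER_CUBIC)
h=cv2.resize(d['img'],None,fx=.0+400/384,fy=400/384)[:, :]
cv2.imwrite('pics/c2.png',np.hstack([a[:, :],h])[:, :1100] if 0 else cv2.resize(np.hstack([a,h]),None,fx=.78,fy=.78))
E
```

```text
13.45 [ 519.7237007  -121.29255647  199.88718342] 37.16048908419858
[252.81670473 134.21389442]
[252.78147472 254.67191819]
```

View pics/c2.png

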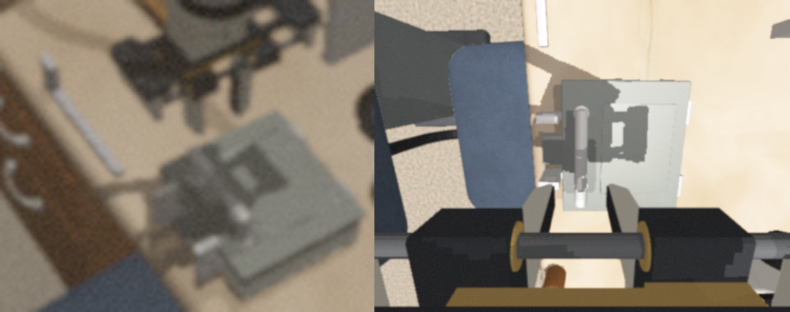

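The left half shows the bar flat on the worktop, parallel to the edge and clear of the loops. In the wrist view the rod ends are at about (254,133) and (253,252), about 1.3 mm in +x from the model, and I have already allowed for that offset. Now I grasp the rod and follow the arc.

```bash
python3 - <<'E'
from h import *
t=tw(-55,0,78)+[1.4,0,0]
robot.move_linear([t[0],t[1],120],speed=120)
print(robot.move_linear(t,speed=60,f_stop=8))
robot.move_gripper(0.0)
p=np.array(robot.current_tcp_pos())
print(p,robot.current_gripper_width()*93,robot.current_contact_force(),robot.current_t())
for k in range(1,13):
    a=np.radians(45)*k/12; c,s=np.cos(a),np.sin(a)
    d=TR@np.array([-134*c+51*s+134,0,134*s+51*c-51])
    if robot.move_linear(p+d,speed=40,f_stop=35): print('stop',k);break
    F=np.array(robot.current_contact_force())
    if k%3==0 or np.linalg.norm(F)>20: print(k,F.round(1),(np.array(robot.current_tcp_pos())-p-d).round(2))
import pickle
D={n:cam(n) for n in ('scene','wrist')};pickle.dump(D,open('d3.pkl','wb'))
a=cv2.resize(D['scene']['img'][145:245,190:310],None,fx=4,fy=4,interpolation=cv2.INTER_CUBIC)
h=cv2.resize(D['wrist']['img'],None,fx=400/384,fy=400/384)
cv2.imwrite('pics/c3.png',cv2.resize(np.hstack([a,h]),None,fx=.78,fy=.78))
print(robot.current_t(),robot.current_finger_force(),robot.current_gripper_width()*93)
E
```

```text
False
[ 519.88727561 -122.93579896   78.24146147] 12.682317308930543 [ 0.60383794 -0.1431356   0.9557708 ] 15.6417
3 [-4.6 -1.6 -1.3] [-0.5  -0.05  0.25]
6 [-9.6 -2.7  3.3] [-1.64 -0.11  0.49]
9 [-13.4  -0.8  12.3] [-2.16 -0.26  1.92]
12 [-6.6 -1.7  8.7] [-0.11 -0.52  2.18]
20.35 29.9979105591774 12.985790153661947
```

View pics/c3.png

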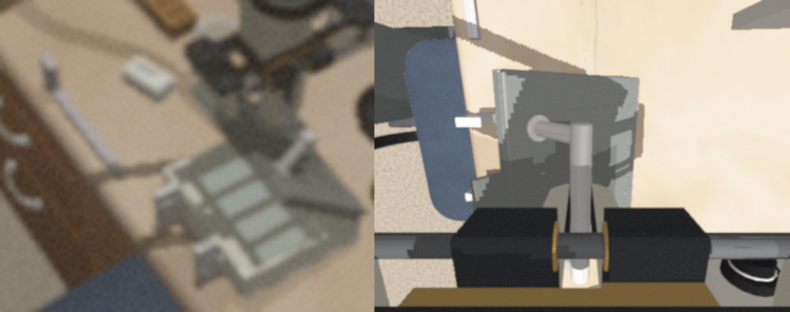

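The scene half shows the lid open, with the slides visible underneath and the bar lying clear. In the wrist view the lid's front-left corner is at about (151,88) and the rod stays between the pads. I'll measure the lid angle from that corner and from the rod's right end in the scene view, at pixel (289,187).

```bash
python3 - <<'E'
from h import *
import pickle
D=pickle.load(open('d3.pkl','rb'))
H=tw(79,0,46)+[1.4,0,0]
def ang(d,u,v,yt,off):
    e,r=ray(d,u,v); n=TR[:,1]; p=e+r*(((H+n*yt-e)@n)/(r@n)); q=TR.T@(p-H)
    return q.round(1),np.hypot(q[0],q[2]).round(1),(np.degrees(np.arctan2(q[2],-q[0])-off)).round(1)
print(ang(D['wrist'],150.9,88.6,85,np.arctan2(6,159)))
print(ang(D['scene'],288.7,187.3,-56,np.arctan2(51,134)))
v0=robot.current_tcp_pos(); robot.sleep(0.3)
print(robot.current_tcp_pos(),v0,robot.current_contact_force(),robot.current_joint_vel().round(4) if hasattr(robot.current_joint_vel(),'round') else robot.current_joint_vel())
E
```

```text
(array([-113.5,   85. ,  110. ]), np.float64(158.0), np.float64(41.9))
(array([-60.6, -56. , 140.3]), np.float64(152.8), np.float64(45.8))
[ 594.94717186 -125.41590199  160.17076482] [ 594.99263294 -125.38381055  160.19050936] [-6.80766764 -2.51242201  8.20537668] [-0.0001 -0.0006 -0.0005  0.0005 -0.0004  0.0006]
```

The three estimates agree: about 42–44° from the corner, 45.8° from the rod end and 45.4° from the TCP. All are well inside the 39–51° window and the arm is still, so I'm handing in.

```bash
python3 -c "
from bench import robot
print(robot.hand_in(),robot.current_t())"
```

```text
the job is handed in; nothing more can be done
the job is handed in; nothing more can be done
```

The job is handed in at about 21 s of robot time: the locking bar is out of the loops and lies flat on the worktop, and the gripper holds the lid still at about 45° (estimates 42–46°); no verdict was returned.

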